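# Set the lid clamp of a culture dish to its breathing gap

## Robot

A 6-joint arm with a two-finger parallel gripper is mounted at the origin on a cart in front of the work surface, level with it; the furniture and walls round the work are solid. World frame = base frame: x ahead of the robot, y to its left, z up, the work surface at z = 0. Lengths are in m, angles in degrees, forces in N, time in s.
With the tool pointing down it reaches from about 0.325 to 0.85 m from the base axis. Payload 15.5 kg.
Tool frame: the origin (TCP) lies at the very end of the fingers, on their centre line; the grasp point (between the pads) lies arm.grip_depth behind it (arm.grip_depth is the distance from the TCP to the grasp point, in m); z points along the fingers, y is the direction in which the jaws open and shut (so a half turn about z gives the same grasp; the last joint's range is limited). The gripper opens to 91 mm and grips with 3 to 60 N. Pads are 32 mm wide; open, the fingers measure 118 mm over their backs; the gripper's body (76 mm by 178 mm) begins 60 mm behind the grasp point.
Start: joints at [65.289, 28.281, 77.091, -0, 74.628, -5.472], TCP at [0.206, 0.59, 0.214] pointing down, gripper open.
Joint ranges: [-166.48, 166.48], [-47.26, 123.95], [12.59, 153.08], [-70.14, 250.14], [6.76, 159.57], [-176.63, 176.63]. Speed limits (degrees/s): [108.29, 108.29, 147.25, 172.46, 172.46, 172.46].

## Interface

Orientations are given as a 3x3 rotation matrix whose columns are the frame's x, y, z axes.
In Python, from rig import arm gives the robot as it stands. Calls block until the motion is done:
- arm.move_to(position, orientation): joint-space move of the TCP to a pose.
- arm.move_l(position, orientation=None, feed=0.15): straight line of the TCP; orientation=None keeps the orientation; feed is the mean speed in m/s.
- arm.move_joints(angles): joint-space move.
- arm.grip(opening): finger opening in m; the grip force is fixed at half the most; returns when the fingers have stopped.
- arm.sleep(seconds).
- arm.solve_ik(position, orientation): joint angles nearest the present ones, or None.
- arm.snapshot(name): name is "scene" or "top" or "wrist"; returns the picture (384x512x3 uint8, red, green, blue); there is no depth.
- arm.get_calibration(name): a dict with "intrinsics" (3x3 intrinsics, pixels), "cam_to_world" (4x4, takes a point from camera to world coordinates). Camera axes: x right, y down, z forward; pixel columns grow to the right and rows downward; lengths in m; the calibration is good to about 2 mm. A picture is of the moment at which its call begins: read the wrist's pose just before it. get_calibration takes no time and is no camera call; for the wrist camera it gives the pose at the moment of the call.
A pose or a line that the arm cannot do raises arm.Unreachable and nothing moves.
- arm.sign_off(): hands the job in, once; it reports no verdict.
Readings, each from a call of its own:
- arm.current_t(): time.
- arm.current_joint_positions(): joint angles.
- arm.current_dq(): joint speeds.
- arm.current_tau(): joint torques, N m.
- arm.current_ee_pos(): TCP position.
- arm.current_tool_rot(): TCP orientation.
- arm.current_force(): force on the tool from outside, world axes, zero at the start.
- arm.current_torque(): the same for the moment, N m.
- arm.current_width(): finger opening in m.
Only numpy, scipy, OpenCV 4.12 (cv2) and the standard library are available. Lean on these libraries where they do the work, as an engineer would, in place of code of your own. Each camera call takes 0.05 s, during which the arm holds its last target. There are 200 camera calls.

## Task

Of the two small screw-clamp stands, one has a closed petri dish under its bridge: turn that stand's round knob clockwise (seen from above) until the screw seats and turns no further, then back it off a quarter turn, so that the dish's lid can breathe. Finish while still holding the knob between the fingers in that position, since its lock is not yet set. Leave the empty stand's knob and the other things on the table alone.

Things in the scene. Friction and masses are not known exactly. Their poses are not given: they have to be found in the camera images.
- loaded_knob (a point): Centre of the knob to turn, on the screw's vertical axis, 84 mm above the table. Knob: round, knurled, rigid, 38 mm across, 24 mm high (72 to 96 mm above the table), raised index rib on top from centre to rim. z = axis, up; x = along the rib; turns with the knob. It does not rise or sink as it turns. Gripped from above at any yaw; pushed on against the stop, it slips in the fingers.
- loaded_base (a point): The fixed stand with the dish: centre of its base's top, 12 mm above the table. Base 110 (its x) x 140 mm (its y), aluminium; two posts and a bridge over the middle, 30 (x) x 130 mm (y), top 56 mm above the table; bush 25 mm across up to 60 mm, neck 16 mm across up to the knob. Pale brown petri dish, 94 mm across, 17 mm high, under the bridge; the screw's foot comes down on it, 10 mm a turn.
- loaded_screw (a joint): Angle of that knob in rad: 0 = seated (hard stop), growing counter-clockwise seen from above (backing off), up to 4.5; a quarter turn is 1.571. It starts 1.9 to 3.2 rad from the stop, so it may take several grasps. Dry friction of about 0.06 N m holds it wherever it is left.
- empty_knob (a point): Centre of the knob of the other, identical stand, which has no dish under its bridge; axes as for the first. Fixed to the table, free-turning as the other: to be left alone.
- empty_rib (a point): Outer end of the index rib on the empty stand's knob (17 mm from its axis, on its top); moves if that knob is turned.
- vial_mid (a point): Bystander: small dropper bottle standing upright, 20 mm across, 82 mm high; point at its centre half-way up.
- vial_2_mid (a point): Bystander: a second such dropper bottle, near the first; point at its centre half-way up.
- glass_dish_mid (a point): Bystander: empty clear glass petri dish on the table, 89 mm across, 14 mm high; point at its centre half-way up.
- lens: Bystander: magnifying glass lying flat, 268 x 121 x 16 mm; origin at the centre of its underside, handle and lens along its x.
- kitchen_timer: Bystander: round dial timer, 62 mm across, 35 mm high; origin at the centre of its underside.

How it is judged (in metres and radians):
On the way, in this order (a step that is already met when the one before it is completed fails the run):
1. the screw of the stand with the dish is run in until it seats (within 0.05 rad of the stop) (value of joint loaded_screw below 0.05 rad), for 0.1 s.
2. it is backed off a quarter turn (1.571 rad, give or take 0.25) and held between the fingers (value of joint loaded_screw between 1.321 and 1.821 rad and contact force between the fingers and loaded_screw above 4 N and horizontal distance between the grasp point and loaded_knob below 0.02 m), for 0.2 s.
At the end, for the whole second after the job is handed in: The knob of the stand with the dish stands a quarter turn (1.571 rad, give or take 0.25 rad) back from its stop, is still, and is gripped between the fingers (more than 4 N of contact, grasp point within 20 mm of the screw's axis) through the last second (all of step 2 and velocity of joint loaded_screw between -0.1 and 0.1 rad/s); the arm keeps its last pose, push and grip.
It fails at once if the empty stand's knob is turned (its rib's end moves more than 5 mm) (distance of empty_rib from where it was at the start of the episode above 0.005 m).
It fails at once if a bystander is shifted by more than 30 mm (distance of any of vial_mid, vial_2_mid, glass_dish_mid, lens, kitchen_timer from where it was at the start of the episode above 0.03 m).
It also fails if it takes over 58 s, if anything falls off the work surface, if the arm or the gripper's body presses on something with over 40 N, if the wrist force passes 120 N, or if a joint passes its speed limit or range.

## Working session

There is one attempt and no reset: what is moved stays moved. The work goes in short steps, each a Python script; the robot and the scene stay as the last script left them, time stands still between calls to the robot, and variables do not carry over. Pictures are saved under pics/ and viewed, about 8 in all and at most 12, crops included, and the job is handed in when it is done.

```bash
mkdir -p pics
python3 - <<'E'
from rig import arm
import cv2,numpy as np
for n in("top","scene"):
    cv2.imwrite(f"pics/{n}0.png",cv2.resize(arm.snapshot(n)[:,:,::-1],(800,600),interpolation=cv2.INTER_CUBIC))
    c=arm.get_calibration(n);print(n,np.round(c["intrinsics"],1).tolist(),np.round(c["cam_to_world"],3).tolist())
print(arm.grip_depth,arm.current_t(),arm.current_tool_rot(),arm.current_width())
E
```

```text
top [[360.1, 0.0, 251.8], [0.0, 360.1, 189.7], [0.0, 0.0, 1.0]] [[-0.009, -0.997, 0.075, 0.492], [-0.999, 0.006, -0.033, 0.155], [0.033, -0.075, -0.997, 0.986], [0.0, 0.0, 0.0, 1.0]]
scene [[354.8, 0.0, 248.3], [0.0, 354.8, 189.5], [0.0, 0.0, 1.0]] [[0.753, -0.305, 0.583, 0.074], [-0.658, -0.372, 0.654, -0.447], [0.017, -0.876, -0.481, 0.502], [0.0, 0.0, 0.0, 1.0]]
0.0188 0.1 [[-9.44157478e-01  3.29494246e-01 -4.46532587e-04]
 [ 3.29494530e-01  9.44157009e-01 -9.46756045e-04]
 [ 1.09646202e-04 -1.04101684e-03 -9.99999452e-01]] 0.0911516270890954
```

View pics/top0.png

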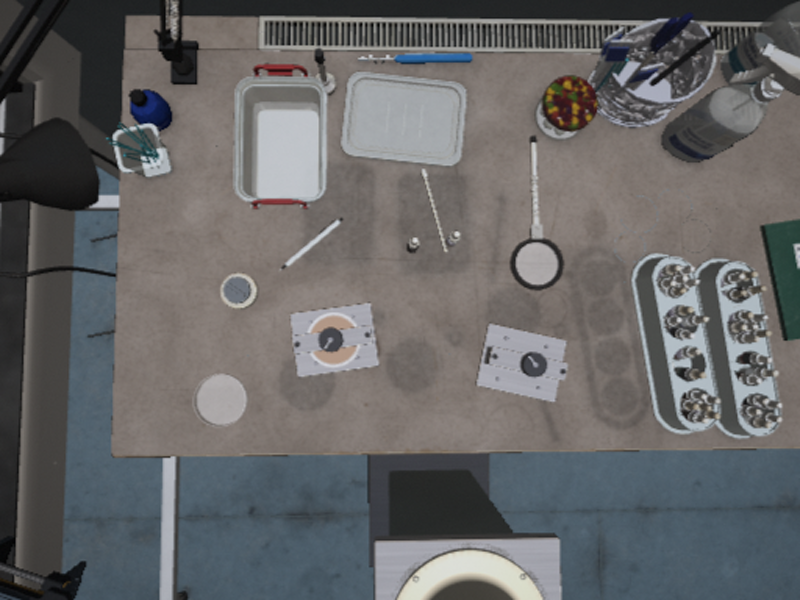

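View pics/scene0.png

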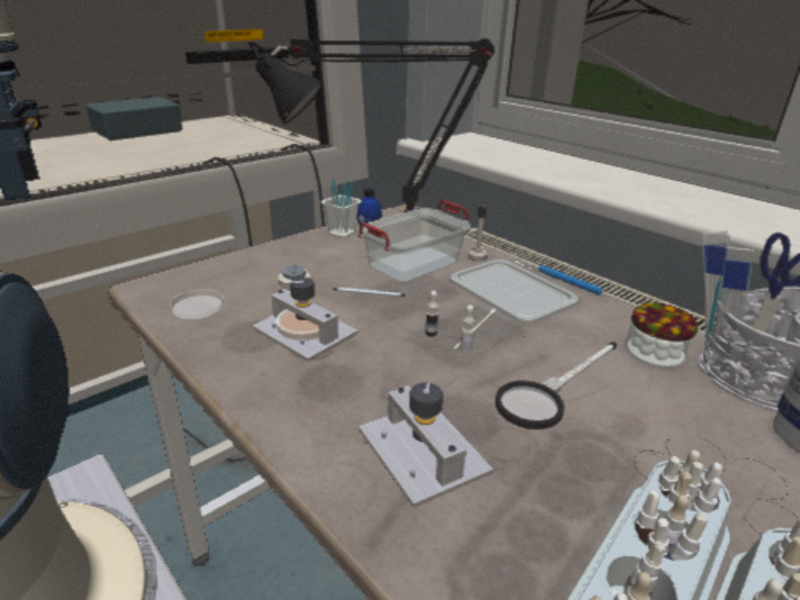

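Top view: the stand with the brown dish is at left, its knob centre at (331,340), rib pointing up-right. The empty stand is at (533,364). The glass dish at (220,400) and the timer at (238,290) are clear of the grasp.

```bash
cat > h.py <<'E'
from rig import arm
import numpy as np, cv2
def pix2w(c,u,v,z):
    M=c["cam_to_world"];d=M[:3,:3]@np.linalg.inv(c["intrinsics"])@[u,v,1];o=M[:3,3]
    return o+d*(z-o[2])/d[2]
def R(yaw): # tool down; tool x at heading yaw (rad)
    c,s=np.cos(yaw),np.sin(yaw)
    return np.array([[c,s,0],[s,-c,0],[0,0,-1.]])
E
python3 - <<'E'
from h import *
c=arm.get_calibration("top");k=pix2w(c,331*.64,340*.64,.096);print(k)
for d in range(-180,180,30):
    q=arm.solve_ik([k[0],k[1],.0652],R(np.radians(d)));print(d,None if q is None else np.round(q,1))
Rn=arm.current_tool_rot();yaw=np.arctan2(Rn[1,0],Rn[0,0]);print(np.degrees(yaw))
w=arm.get_calibration("wrist");print(np.round(w["cam_to_world"],3).tolist(),np.round(w["intrinsics"],0).tolist())
E
```

```text
[0.49041041 0.22471076 0.096     ]
-180 [ 18.3  32.7  98.2  -0.   49.1 -71.7]
-150 [  18.3   32.7   98.2   -0.    49.1 -101.7]
-120 [  18.3   32.7   98.2   -0.    49.1 -131.7]
-90 [  18.3   32.7   98.2   -0.    49.1 -161.7]
-60 [ 18.3  32.7  98.2  -0.   49.1 168.3]
-30 [ 18.3  32.7  98.2  -0.   49.1 138.3]
0 [ 18.3  32.7  98.2  -0.   49.1 108.3]
30 [18.3 32.7 98.2 -0.  49.1 78.3]
60 [18.3 32.7 98.2 -0.  49.1 48.3]
90 [18.3 32.7 98.2 -0.  49.1 18.3]
120 [ 18.3  32.7  98.2  -0.   49.1 -11.7]
150 [ 18.3  32.7  98.2  -0.   49.1 -41.7]
160.76190146026275
[[0.329, 0.906, 0.267, 0.13], [0.944, -0.315, -0.094, 0.616], [-0.002, 0.283, -0.959, 0.384], [0.0, 0.0, 0.0, 1.0]] [[278.0, 0.0, 257.0], [0.0, 278.0, 194.0], [0.0, 0.0, 1.0]]
```

Run:
```python
from h import *
k=[.4904,.2247]
q=arm.solve_ik([*k,.2],R(np.radians(-86.7)));print(np.round(q,1))
if q[5]<-150:
    arm.move_joints(q)
    c=arm.get_calibration("wrist");im=arm.snapshot("wrist")
    np.savez("w1.npz",K=c["intrinsics"],M=c["cam_to_world"])
    cv2.imwrite("pics/w1.png",cv2.resize(im[:,:,::-1],(800,600),interpolation=cv2.INTER_CUBIC))
    p=np.linalg.inv(c["cam_to_world"])@[*k,.096,1];p=c["intrinsics"]@p[:3];print("expected",p[:2]/p[2]/.64)
print(arm.current_t(),np.round(arm.current_joint_positions(),1),arm.current_ee_pos())
```

```text
[  18.3   22.3   90.3   -0.    67.5 -165. ]
expected [401.12848297 302.04308885]
2.6167 [  18.3   22.3   90.2    0.    67.5 -165. ] [0.49030656 0.22499608 0.19999391]
```

View pics/w1.png

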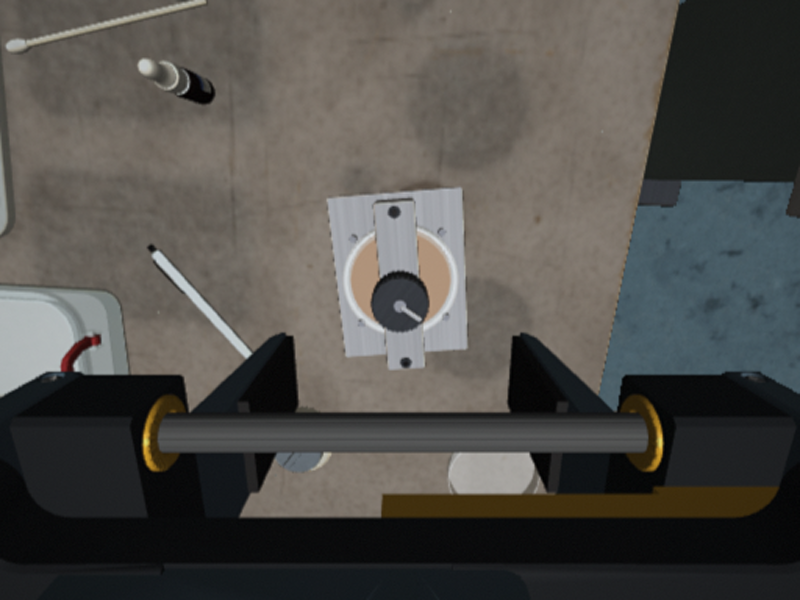

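The knob top is centred at about (400,303) and the prediction was (401,302), so the position is good. The rib points to about (420,319). Next I descend, grip, and turn clockwise while monitoring torque.

Run:
```python
from h import *
d=np.load("w1.npz");c=dict(intrinsics=d["K"],cam_to_world=d["M"])
a=pix2w(c,400*.64,304*.64,.096);b=pix2w(c,420*.64,319*.64,.097);print(a,"rib heading",np.degrees(np.arctan2(*(b-a)[1::-1])))
arm.move_l([.4904,.2247,.067],feed=.12)
print("down",arm.current_force())
arm.grip(.0)
print("grip",arm.current_width(),arm.current_force(),arm.current_torque())
q=np.array(arm.current_joint_positions());tz0=None
q6=q[5]
while q6<168:
    q6=q6+12;q[5]=q6;arm.move_joints(q)
    t=arm.current_torque()[2];print(round(q6),round(arm.current_joint_positions()[5],1),round(t,3),round(arm.current_tau()[5],3),np.round(arm.current_force(),1),round(arm.current_t(),2))
    if abs(t)>.3: break
```

```text
[0.49106377 0.22608087 0.096     ] rib heading 146.08981691330317
down [-0.4371243   0.68993818  0.55659908]
grip 0.03734682410987968 [ 8.94258535 -0.4677357  -6.71490901] [-0.07041733 -1.21871023 -0.05498032]
-153 -153.3 -0.066 1.474 [-2.   0.7  2. ] 5.07
-141 -141.2 -0.051 0.88 [-4.6  2.9  2.9] 5.39
-129 -129.2 0.001 0.889 [-7.5  5.9  4.2] 5.72
-117 -117.2 -0.057 0.898 [-9.8  8.6  5.7] 6.04
-105 -105.2 -0.081 0.907 [-13.3  12.8   6.6] 6.37
-93 -93.2 -0.068 0.916 [-13.8  16.8   6.2] 6.69
-81 -81.2 0.028 0.922 [-14.4  21.    6.6] 7.02
-69 -69.2 -0.046 0.926 [-15.9  25.3   6.3] 7.34
-57 -57.2 -0.002 0.926 [-16.   29.9   5.1] 7.67
-45 -45.2 0.055 0.952 [-13.4  31.4   1. ] 7.99
-33 -33.2 -0.01 0.952 [-10.2  32.   -2. ] 8.32
-21 -21.2 -0.033 0.83 [-3.1 19.9 -3.6] 8.64
-9 -9.2 -0.08 0.829 [1.  8.5 0.1] 8.97
3 2.6 -0.062 1.316 [0.8 4.3 2.3] 9.29
15 14.5 -0.053 0.908 [-0.6  0.3  5. ] 9.62
27 26.5 -0.056 0.834 [-1.7 -1.   6.1] 9.94
39 38.5 -0.023 0.845 [-3.9 -1.1  6. ] 10.27
51 50.5 -0.064 0.85 [-7.3 -1.5  5.2] 10.59
63 62.5 -0.043 0.863 [-12.8  -0.    6.3] 10.92
75 74.5 0.02 0.89 [-17.    5.2   8.4] 11.24
87 86.5 0.09 0.935 [-22.   12.7   7.7] 11.57
99 98.5 0.054 0.979 [-25.7  22.5   6. ] 11.89
111 110.5 0.175 1.068 [-21.9  31.6   1. ] 12.22
123 122.5 0.131 1.013 [-15.7  33.7  -2. ] 12.54
135 134.5 -0.006 0.875 [-7.2 29.8 -3. ] 12.87
147 146.5 -0.016 0.841 [-2.3 21.  -2.3] 13.19
159 158.5 -0.055 0.822 [ 1.7 14.3  0.1] 13.52
171 170.5 -0.074 0.823 [2.9 8.1 1.9] 13.84
```

Run:
```python
from h import *
c=arm.get_calibration("wrist");im=arm.snapshot("wrist")
np.savez("w2.npz",K=c["intrinsics"],M=c["cam_to_world"])
p=np.linalg.inv(c["cam_to_world"])@[.4904,.2247,.096,1];p=c["intrinsics"]@p[:3];u,v=p[:2]/p[2];print(u,v)
u0,v0=int(u)-75,int(v)-56;print(u0,v0)
cv2.imwrite("pics/w2.png",cv2.resize(im[v0:v0+112,u0:u0+150,::-1],None,fx=5,fy=5,interpolation=cv2.INTER_CUBIC))
print(arm.current_ee_pos(),arm.current_width(),arm.current_t())
```

```text
260.80520216044357 258.9742581626899
185 202
[0.49293123 0.22565822 0.06735082] 0.03726994308473599 13.8917
```

View pics/w2.png

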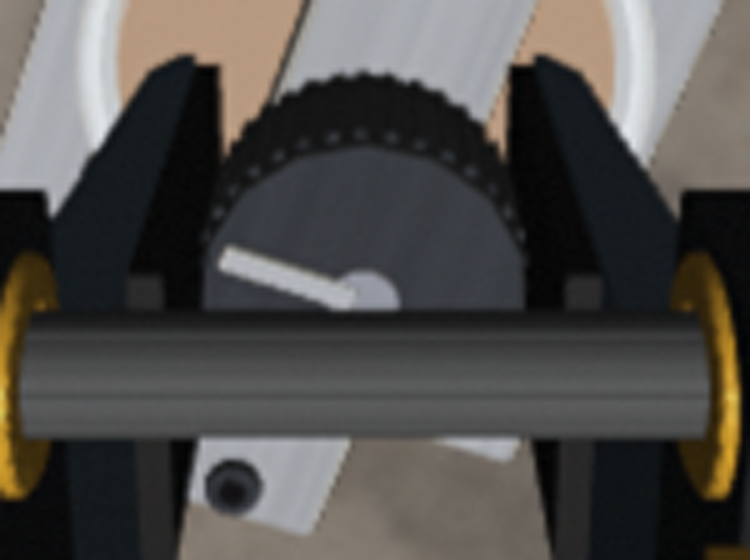

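Run:
```python
from h import *
d=np.load("w2.npz");c=dict(intrinsics=d["K"],cam_to_world=d["M"])
f=lambda x,y,z:pix2w(c,185+x/5-.4,202+y/5-.4,z)
a=f(367,300,.096);b=f(225,258,.098);print(a,b,np.linalg.norm((b-a)[:2]),"rib heading",np.degrees(np.arctan2(*(b-a)[1::-1])))
M=c["cam_to_world"];Rn=arm.current_tool_rot();print("tool yaw",np.degrees(np.arctan2(Rn[1,0],Rn[0,0])))
```

```text
[0.49102836 0.22693102 0.096     ] [0.50801104 0.22868208 0.098     ] 0.01707271763681609 rib heading 5.8868713883586254
tool yaw -62.228718675648366
```

The rib has gone from 146° to 6°, which is 140° (2.44 rad) clockwise, while the fingers turned 335°. That fits a seated screw, but the torque shows no clear stop. I'll recentre, regrip, push clockwise again, and check whether the rib moves.

```bash
cat >> h.py <<'E'
C=np.array([.4910,.2268])
def rib():
    c=arm.get_calibration("wrist");im=arm.snapshot("wrist");Mi=np.linalg.inv(c["cam_to_world"])
    g=np.linspace(-.025,.025,250);Y,X=np.meshgrid(g[::-1],g,indexing="ij") # right=+x, up=+y
    P=np.stack([X+C[0],Y+C[1],0*X+.0975,0*X+1],-1)@Mi[:3].T@c["intrinsics"].T
    m=(P[...,:2]/P[...,2:]).astype(np.float32)
    r=cv2.remap(im[:,:,::-1].copy(),m[...,0],m[...,1],cv2.INTER_LINEAR)
    gr=cv2.GaussianBlur(cv2.cvtColor(r,cv2.COLOR_BGR2GRAY),(0,0),2).astype(float)
    th=np.radians(np.arange(0,360));rr=np.arange(30,75)
    s=[gr[(125-rr*np.sin(t)).astype(int),(125+rr*np.cos(t)).astype(int)].mean() for t in th]
    return r,int(np.argmax(s)),round(max(s)),round(float(np.median(s)))
E
python3 - <<'E'
from h import *
print(rib()[1:])
arm.grip(.06)
q=arm.solve_ik([*C,.067],R(np.radians(48)));print(np.round(q,1))
up=np.array(arm.current_ee_pos())
arm.move_joints(q)   # open fingers (60 mm) rotate round the knob
A=rib();print("before grip",A[1:],arm.current_ee_pos(),arm.current_torque())
arm.grip(0);print(arm.current_width(),arm.current_force(),arm.current_torque())
B=rib();print("gripped",B[1:])
q=np.array(q)
for i in range(10):
    q[5]+=6;arm.move_joints(q)
    print(round(arm.current_joint_positions()[5],1),np.round(arm.current_torque(),3),round(arm.current_tau()[5],3),np.round(arm.current_force(),1),rib()[1:])
D=rib()
cv2.imwrite("pics/r3.png",np.hstack([A[0],B[0],D[0]]));print(arm.current_t())
E
```

```text
(7, 179, 62)
[18.5 32.7 97.9 -0.  49.5 60.5]
before grip (12, 181, 60) [0.49099749 0.2267913  0.06698138] [-0.07166586  0.10654347 -0.01277523]
0.03753110265329513 [ 3.0759391  -3.86855386 -1.06749052] [-0.7707096  -0.26765278 -0.05528197]
gripped (12, 178, 59)
66.3 [-0.647 -0.619 -0.037] 1.321 [ 3.6 -3.2 -1.5] (11, 178, 59)
72.2 [-0.516 -0.766 -0.106] 1.081 [ 5.2 -2.7  1.5] (11, 178, 59)
78.1 [-0.445 -0.734 -0.029] 0.927 [ 4.8 -2.8  2.8] (11, 178, 59)
84.1 [-0.502 -0.447 -0.083] 1.197 [ 3.5 -3.5  5.8] (11, 178, 59)
90.2 [-0.357 -0.253 -0.001] 0.854 [ 2.8 -1.7  5.3] (10, 177, 59)
96.1 [-0.221  0.008 -0.123] 0.844 [ 0.6 -0.6  5.2] (10, 178, 59)
102.2 [ 0.131  0.288 -0.091] 0.851 [-1.3  1.3  6.5] (10, 179, 59)
108.2 [ 0.424  0.495 -0.063] 0.859 [-2.2  2.9  6.1] (10, 179, 59)
114.2 [ 0.945  0.614 -0.034] 0.869 [-2.5  6.   5.4] (9, 178, 59)
120.1 [ 1.294  0.651 -0.026] 0.86 [-3.6  8.3  4.8] (9, 179, 59)
19.8583
```

View pics/r3.png

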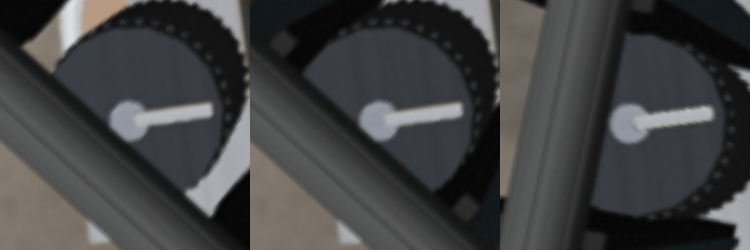

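The three views show the rib at 12°→9° while the fingers turned 60°, so the knob is slipping against something. To tell a hard stop from a weak grip, I'll back off 40° and turn back in. The rib should follow, then stop at the same angle.

Run:
```python
from h import *
q=np.array(arm.current_joint_positions())
for t in (110,100,90,80,90,100,110,120,130):
    q[5]=t;arm.move_joints(q)
    print(t,round(arm.current_joint_positions()[5],1),rib()[1:],np.round(arm.current_torque()[2],3),round(arm.current_tau()[5],2))
print(arm.current_t())
```

```text
110 109.6 (19, 179, 59) 0.067 0.11
100 99.7 (28, 178, 59) 0.05 -0.24
90 89.7 (38, 178, 59) 0.052 -0.25
80 79.7 (47, 178, 59) 0.052 -0.26
90 89.8 (38, 178, 59) -0.037 0.19
100 99.8 (28, 178, 59) -0.132 0.2
110 109.6 (19, 179, 59) -0.076 0.28
120 119.5 (9, 179, 59) -0.012 0.35
130 129.7 (9, 179, 59) -0.012 0.22
22.9417
```

The rib followed out to 47° and came back to 9°, then stayed there as the fingers went 10° further, so that is the hard stop. Now I back off 90°.

Run:
```python
from h import *
q=np.array(arm.current_joint_positions());q0=q[5];arm.sleep(.3)
for t in (30,60,90):
    q[5]=q0-t;arm.move_joints(q);r=rib();print(t,round(arm.current_joint_positions()[5],1),r[1:])
arm.sleep(.5)
r=rib();print(r[1:],arm.current_width(),arm.current_force(),arm.current_ee_pos(),np.round(arm.current_dq(),2),arm.current_t())
cv2.imwrite("pics/r4.png",np.hstack([cv2.resize(r[0],(384,384)),arm.snapshot("scene")[:,100:400,::-1]]))
```

```text
30 99.3 (38, 178, 59)
60 69.3 (66, 178, 59)
90 39.3 (95, 179, 60)
(96, 179, 60) 0.037413441217707614 [ 13.47332465 -31.86846054   2.57838532] [0.49107855 0.22552522 0.06692156] [-0.02 -0.01  0.05  0.07 -0.05 -0.08] 25.7
```

View pics/r4.png

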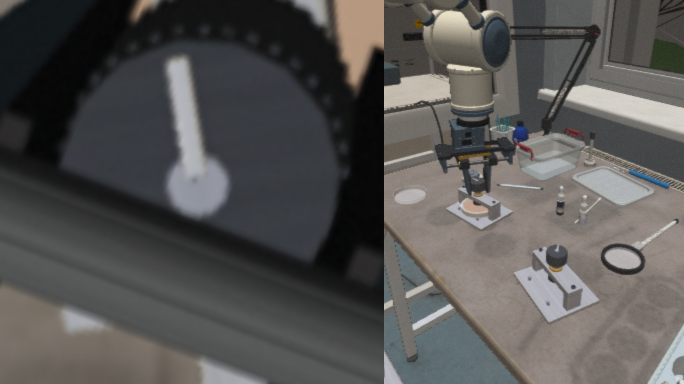

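Run:
```python
from h import *
print(rib()[1:],np.round(arm.current_dq(),2),arm.current_width());arm.sign_off()
```

```text
(96, 179, 60) [ 0.11 -0.06  0.01  0.   -0.16 -0.01] 0.03741148520064159
the job is handed in; nothing more can be done
```

The loaded stand's knob was turned clockwise to its stop and backed off about a quarter turn. I handed the job in at about 26 s with the fingers still closed on the knob; no verdict is reported.

- **Seating:** the index rib turned about 140° clockwise, then stayed put while the fingers slipped on. The torque readings did not show the stop clearly. I checked it by backing off 40° and turning back in: the rib returned to the same 9° heading and went no further.
- **Back-off:** the fingers turned 90° and the rib moved from 9° to 96°, about 87° (1.52 rad). Those two differ by about 3°, roughly the error of the camera reading, and both are well inside the ±0.25 rad tolerance.
- **Final hold:** the rib was steady between the last two looks and the finger opening was 37.4 mm. The grasp point was about 1–2 mm from the measured axis. The wrist force read about 35 N sideways, because the grip sits slightly off centre.
- **Rest of the table:** in the last scene picture the empty stand and the bystanders in view looked undisturbed. I did not measure their positions, and the arm hid the timer.

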